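Seat the flow-sensor module on its dock

ROBOT

A 7-joint arm with a two-finger parallel gripper is mounted at the origin on the work surface. World frame = base frame: x ahead of the robot, y to its left, z up, the work surface at z = 0. Lengths are in m, angles in rad, forces in N, time in s.
With the tool pointing down it reaches from about 0.4 to 0.85 m from the base axis. Payload 10.4 kg.
Tool frame: the origin (TCP) lies at the very end of the fingers, on their centre line; the grasp point (between the pads) lies 19 mm behind it; z points along the fingers, y is the line along which they close (so a half turn about z gives the same grasp; the last joint's range is limited). The gripper opens to 85 mm and grips with 20 to 120 N. Pads are 22 mm wide; open, the fingers measure 114 mm over their backs; the gripper's body (76 mm by 85 mm) begins 54 mm behind the grasp point. The pads swing forward as they close: fully open they stand 13 mm farther back than shut.
Start: joints at [-1.332, 0.332, -0.065, 1.46, 0.022, 1.35, -0.088], TCP at [0.162, 0.604, 0.231] pointing down, gripper open.
Joint ranges: [-2.6, 2.6], [-0.5, 2.12], [-1.47, 1.34], [0.16, 2.42], [-1.27, 4.41], [0.06, 2.06], [-2.6, 2.6]. Speed limits (rad/s): [2.22, 2.22, 2.79, 2.79, 3.14, 3.14, 3.14].

INTERFACE

Orientations are given as a unit quaternion [x, y, z, w].
In Python, from workcell import * gives the robot as it stands.
- The arm moves only by the tool step_arm, never from a script. Its argument "commands" is one flat list of numbers, 7 for each row, row after row: the finger opening in mm, from 0 to 85.4, then the shift along the world's x, y, z as a fraction of full scale, then the turn, a rotation vector about the world's x, y, z as a fraction of full scale. A call has exactly 10 rows; each row is the pose to reach, as a shift and turn from the pose commanded when the call began, turning the shorter way round; what a row does not reach only later rows make up. Full scale, the value 1, is 0.6 m for a shift and pi rad for a turn. A row lasts 1/8 s, in which the tool goes at most 62.5 mm and 10.7 degrees, less where a joint would pass 70% of its speed; a pose out of reach is approached as far as the arm can. A call with a number of a shift or a turn outside -1 to 1 is refused whole. A call with a gripper value outside its range is refused whole. The fingers move at their own pace and stop on an object; "squeeze" is the grip in N (left out, the last holds). Time passes only in rows, so rows that repeat a pose let the fingers close, or fill a call up. It gives the time, the measured TCP pose, the force, the opening and the grip force at its end, in the units of the state.
- get_obs(): the state, without advancing time (a new reading comes with each control period).
- camera(name): name is "scene" or "top" or "wrist"; returns the picture (420x560x3 uint8, red, green, blue); there is no depth.
- camera_params(name): a dict with "mtx" (3x3 intrinsics, pixels), "extrinsics" (4x4, takes a point from world to camera coordinates); the wrist camera has in their place "tool_from_camera" (4x4, takes a point from camera to tool coordinates, whose origin is the TCP and whose axes are the flange's). Camera axes: x right, y down, z forward; pixel columns grow to the right and rows downward; lengths in m; the calibration is good to about 2 mm. A picture is of the moment at which its call begins: read the wrist's pose just before it. camera_params takes no time and is no camera call.
- hand_in(): hands the job in; it is judged then, once.
The state is a dict: "clock": time; "joint_pos": joint angles; "joint_velocities": joint speeds; "tau": joint torques, N m; "position": TCP position; "ee_rot": TCP orientation; "ft_force": force on the tool from outside, world axes, zero at the start; "torque": the same for the moment, N m; "grip_width": opening from 0.0 (shut) to 1.0 (fully open); "grasp_force": force on a finger pad.
Only numpy, scipy, OpenCV 4.12 (cv2) and the standard library are available. Lean on these libraries where they do the work, as an engineer would, in place of code of your own. Each camera call takes 0.05 s, during which the arm holds its last target. There are 200 camera calls.

TASK

Without disturbing the case, bottle and dish, vent the gas line by pushing the black palm plunger of the line vent fully down and letting it spring back. Then pick up the flow-sensor module by its fin, slide it blunt end first under the dock's hood until its socket drops over the hidden locating pin, and press it down square and fully home against the sprung seal. Finish while still gripping the module and holding it pressed home: do not let go.

Things in the scene. Friction and masses are not known exactly. Their poses are not given: they have to be found in the camera images.
- vent_top (a point): Centre of the top of the line vent's plunger: black mushroom cap 36 mm across, 74 mm above the table at rest, on an upright aluminium barrel (42 mm across) with a brass stub on either side and a dark 70 mm square foot, fixed to the table. It goes straight down 10 mm
- vent_plunger (a joint): Travel of that plunger in m: 0 up (at rest), 0.010 fully down. A spring pushes it back, 4 N at the start and 9 N at full stroke
- module_grip (a point): Centre of the fin the loose flow-sensor module is held by: aluminium, 50 mm long (x), 14 mm thick (y), 36 mm high, upright on the module's top. This point is 39 mm above the module's underside; the fin's top is at 57 mm, its foot (the housing's top) at 21 mm. x points to the blunt end of the module, z up
- module_socket (a point): Centre of the mouth of the blind socket in the module's underside, 90 mm ahead of the fin's centre along x and 20 mm from the blunt end: a round hole 15 mm wide and 17 mm deep, not visible from above. Same axes as the module
- module_tail (a point): Middle of the lower edge of the module at the nozzle end, 120 mm behind the socket. Same axes as the module
- module: The module: flat housing 140 mm long (x), 60 wide (y), 21 high, black, 0.3 to 0.55 kg, flat on the table. Origin: centre of its underside. The fin's centre is at x = -40 mm, y = 0; two steel nozzles (9 mm thick, 12 mm long) stick out of the -x end beside the fin; the bare blunt end (+x) goes under the hood
- dock: Dock fixed to the table: grey base plate 190 mm long (x), 100 wide (y), 24 thick, its top the deck. Origin: centre of its underside; x points from the open front to the hood, z up. A round black rubber seal, 26 mm across, stands out of the deck at x = -35 mm, y = 0, right under the fin once the module is on the pin. Seated, the module lies flat on the deck with its x along the dock's
- seal (a joint): How far the sprung seal is pushed down, m: 0 standing 6 mm proud of the deck, 0.006 flush with the deck. It takes 6 N to start it and 10 N to bring it flush, more than the module's weight gives
- case: Bystander: green carrying case 150 x 180 x 50 mm, origin at the centre of its underside
- bottle: Bystander: amber bottle 56 mm across, 120 mm high, origin at the centre of its underside
- dish: Bystander: small steel bowl 80 mm across, 28 mm high, origin at the centre of its underside
- dock_pin (a point): Centre of the top of the locating pin under the hood, at x = 55 mm, y = 0 on the dock, 14 mm above the deck: 12 mm thick, the top 4 mm tapering to 7 mm. Same axes as the dock
- dock_hood (a point): Centre of the hood's top, 52 mm above the deck. The aluminium hood covers x = 25 to 90 mm of the dock; its roof's underside is 46 mm above the deck and its side cheeks leave 74 mm between them; open in front (towards -x) and behind. Same axes as the dock

How it is judged:
By the outcome, as a careful person would: the job done as asked, in the order asked, and still so for the second after the job is handed in, while the arm keeps its last pose, push and grip.
It also fails if it takes over 54 s, if anything falls off the work surface, if the arm or the gripper's body presses on something with over 40 N, if the wrist force passes 120 N, or if a joint passes its speed limit or range.

## Working session

There is one attempt and no reset: what is moved stays moved. The work goes in short steps, Python scripts to look and compute and a tool call to move; the robot and the scene stay as the last step left them, time stands still between calls to the robot, and variables do not carry over. Pictures are saved under pics/ and viewed, at most 10 in all, crops included, and the job is handed in when it is done.

Besides the shell and the picture viewer there is one more tool, called after "Request:" as a command line: name --argument value ..., lists and objects as JSON in quotes. step_arm: Moves the arm, as the interface text tells. Its arguments: {"type":"object","properties":{"commands":{"type":"array","items":{"type":"number"}},"squeeze":{"type":"number"}},"required":["commands"]}

```bash
mkdir -p pics; python3 - <<'E'
from workcell import *
import cv2,numpy as np
o=get_obs();print(o['clock'],o['position'],o['ee_rot'],o['ft_force'],o['grip_width'])
a=camera('top');b=camera('scene')
cv2.imwrite('pics/top.png',a[:,:,::-1]);cv2.imwrite('pics/scene.png',b[:,:,::-1])
for n in('top','scene','wrist'):
  print(n,{k:np.round(v,4).tolist() for k,v in camera_params(n).items()})
E
```

```text
0.0 [0.16168196 0.60333195 0.23052034] [ 1.30524856e-01  9.91444784e-01 -7.06998096e-04 -5.59307485e-05] [-0.48303573 -0.10144842 -0.31225335] 0.9999134658167435
top {'mtx': [[509.1652, 0.0, 274.493], [0.0, 509.1652, 208.7715], [0.0, 0.0, 1.0]], 'extrinsics': [[0.0029, -1.0, -0.0012, -0.0067], [-0.9873, -0.0027, -0.1588, 0.5737], [0.1588, 0.0016, -0.9873, 1.0334], [0.0, 0.0, 0.0, 1.0]]}
scene {'mtx': [[457.3872, 0.0, 274.636], [0.0, 457.3872, 218.1473], [0.0, 0.0, 1.0]], 'extrinsics': [[0.5133, 0.8581, 0.015, -0.2795], [0.5632, -0.3235, -0.7604, -0.2762], [-0.6476, 0.3988, -0.6493, 1.5675], [0.0, 0.0, 0.0, 1.0]]}
wrist {'mtx': [[356.4463, 0.0, 287.7879], [0.0, 356.4463, 214.412], [0.0, 0.0, 1.0]], 'tool_from_camera': [[0.0006, -0.9646, -0.2637, 0.0667], [1.0, 0.0006, 0.0, -0.0006], [0.0001, -0.2637, 0.9646, -0.1422], [0.0, 0.0, 0.0, 1.0]]}
```

View pics/top.png

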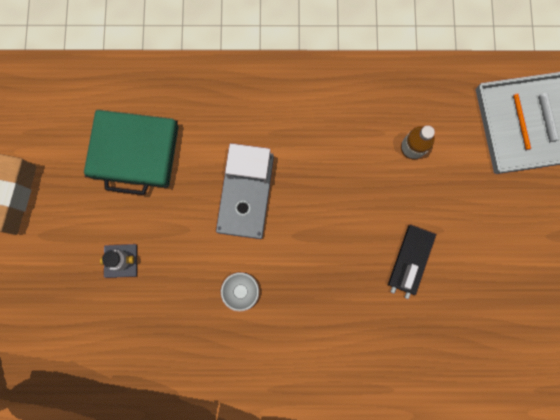

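View pics/scene.png

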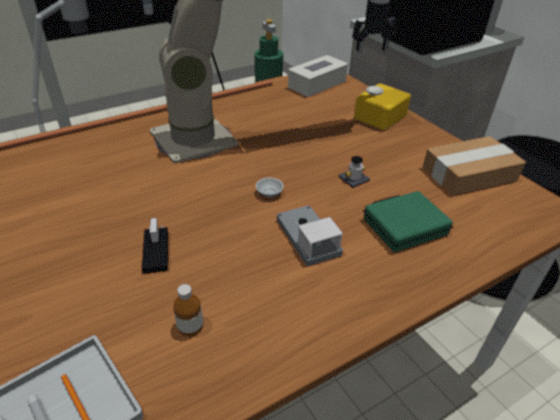

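The top view shows the vent cap at about (112,260), the hood at (248,161), the seal at (243,208), the module at (412,260) with its fin at (411,277), and the dish at (240,292). The scene view confirms the module's nozzles face the robot and the dock's open front faces the robot too.

```bash
cat > h.py <<'E'
from workcell import *
import cv2,numpy as np
from scipy.spatial.transform import Rotation as R
def cam(n,o=None):
    p=camera_params(n)
    if n=='wrist':
        T=np.eye(4);T[:3,:3]=R.from_quat(o['ee_rot']).as_matrix();T[:3,3]=o['position']
        return p['mtx'],T@p['tool_from_camera']
    return p['mtx'],np.linalg.inv(p['extrinsics'])
def ray(c,uv,z):
    K,T=c; d=T[:3,:3]@np.linalg.solve(K,[uv[0],uv[1],1.]); o=T[:3,3]
    return o+d*(z-o[2])/d[2]
def proj(c,P):
    K,T=c; q=K@(np.linalg.inv(T)@np.append(P,1))[:3]; return q[:2]/q[2]
def blobs(m,amin=20):
    n,l,s,c=cv2.connectedComponentsWithStats(m.astype(np.uint8))
    return [(s[i],c[i],l==i) for i in range(1,n) if s[i][4]>=amin]
E
python3 - <<'E'
from h import *
a=cv2.imread('pics/top.png');g=a.max(2).astype(int);s=g-a.min(2)
c=cam('top'); print('camC',c[1][:3,3])
def show(name,m,roi,z,amin=20):
    x0,y0,x1,y1=roi;mm=np.zeros(g.shape,bool);mm[y0:y1,x0:x1]=m[y0:y1,x0:x1]
    for st,ce,l in blobs(mm,amin):
        r=cv2.minAreaRect(np.argwhere(l)[:,::-1].astype(np.float32))
        print(name,st.tolist(),ce.round(1),np.round(ray(c,ce,z),4)[:2],'rect',np.round(ray(c,r[0],z)[:2],4),np.round(r[1],1),round(r[2],1))
        print('   corners',[np.round(ray(c,q,z)[:2],4).tolist() for q in cv2.boxPoints(r)])
show('cap',g<60,(95,240,145,285),.074)
show('foot',(g<90)&(s<40),(95,235,145,285),.01,100)
show('hood',(g>170)&(s<40),(215,135,285,190),.076,100)
show('seal',g<50,(230,195,256,222),.030)
show('deck',(g>60)&(g<150)&(s<40),(205,140,285,245),.024,100)
show('mod',(g<50),(380,215,445,305),.021,100)
show('fin',(g>150)&(s<50),(395,255,430,292),.057)
show('dish',(s<45),(215,268,265,315),.02,100)
crop=[cv2.resize(a[y:y+90,x:x+90],(390,390),interpolation=cv2.INTER_CUBIC) for x,y in((370,215),(80,220))]
cv2.imwrite('pics/c1.png',np.hstack(crop))
E
```

```text
camC [ 0.40231064 -0.00687715  1.11143921]
cap [103, 251, 17, 16, 204] [110.8 258.5] [0.466  0.3272] rect [0.4668 0.327 ] [14.8 16.2] 82.9
   corners [[0.4796, 0.346], [0.4838, 0.3133], [0.4541, 0.3081], [0.4499, 0.3406]]
cap [134, 255, 3, 10, 25] [135.1 259.6] [0.4638 0.2777] rect [0.464 0.278] [9. 2.] 90.0
   corners [[0.4732, 0.2804], [0.4732, 0.2763], [0.4549, 0.2755], [0.4549, 0.2796]]
foot [103, 245, 34, 32, 552] [119.7 258.3] [0.4703 0.3286] rect [0.4656 0.3289] [31. 33.] 90.0
   corners [[0.499, 0.3664], [0.4992, 0.2948], [0.4326, 0.2917], [0.4324, 0.3626]]
hood [226, 144, 44, 34, 1211] [247.2 160.5] [0.671  0.0521] rect [0.671  0.0522] [40.8 29.8] 7.8
   corners [[0.6452, 0.0982], [0.7089, 0.0909], [0.6971, 0.0057], [0.6336, 0.0138]]
seal [238, 204, 9, 8, 63] [242.3 207.5] [0.5789 0.0642] rect [0.5789 0.0649] [7. 8.] 90.0
   corners [[0.5865, 0.0736], [0.5865, 0.0563], [0.5713, 0.0562], [0.5712, 0.0734]]
deck [216, 153, 58, 86, 2806] [244.4 203.9] [0.5878 0.0601] rect [0.6119 0.0594] [46.8 86.4] 8.3
   corners [[0.5257, 0.1215], [0.7154, 0.098], [0.7002, -0.0043], [0.5113, 0.0219]]
mod [389, 226, 46, 68, 1327] [412. 254.] [ 0.4807 -0.2994] rect [ 0.4696 -0.2972] [28.  62.7] 19.2
   corners [[0.4166, -0.2453], [0.5431, -0.2938], [0.5234, -0.3499], [0.3975, -0.3005]]
fin [405, 264, 13, 25, 160] [410.9 276.1] [ 0.4326 -0.2856] rect [ 0.4327 -0.2854] [ 6.6 23.7] 18.4
   corners [[0.412, -0.2705], [0.4579, -0.2876], [0.4536, -0.3004], [0.4077, -0.2832]]
dish [221, 273, 39, 38, 1188] [239.8 291.3] [0.4008 0.0678] rect [0.4004 0.0674] [37. 38.] 90.0
   corners [[0.4391, 0.1084], [0.4394, 0.0275], [0.3621, 0.0269], [0.3619, 0.1068]]
```

View pics/c1.png

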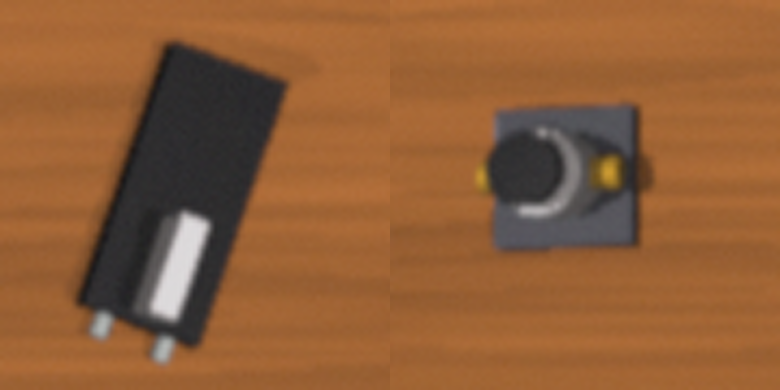

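The crop shows the module's blunt end up and right, its nozzles at the bottom left and the fin bright. The vent cap sits left of the foot centre because of parallax. Next I go above the vent with the fingers shut.

Request:
step_arm --commands '[0,0.1,-0.09,-0.03,0,0,0,0,0.2,-0.18,-0.06,0,0,0,0,0.3,-0.27,-0.09,0,0,0,0,0.4,-0.36,-0.12,0,0,0,0,0.507,-0.459,-0.17,0,0,0,0,0.507,-0.459,-0.209,0,0,0,0,0.507,-0.459,-0.209,0,0,0,0,0.507,-0.459,-0.22,0,0,0,0,0.507,-0.459,-0.23,0,0,0,0,0.507,-0.459,-0.23,0,0,0]' --squeeze 60

```text
clock: 1.35
position: [0.4648, 0.3296, 0.0932]
ee_rot: [0.129, 0.992, 0.0, -0.0]
ft_force: [-1.2, -0.3, -0.4]
grip_width: 0.0
grasp_force: 0.0
```

Request:
step_arm --commands '[0,0,0,-0.015,0,0,0,0,0,0,-0.028,0,0,0,0,0,0,-0.034,0,0,0,0,0,0,-0.038,0,0,0,0,0,0,-0.042,0,0,0,0,0,0,-0.045,0,0,0,0,0,0,-0.046,0,0,0,0,0,0,-0.047,0,0,0,0,0,0,-0.047,0,0,0,0,0,0,-0.047,0,0,0]'

```text
clock: 2.6
position: [0.4655, 0.3285, 0.0656]
ee_rot: [0.13, 0.991, 0.0, -0.0]
ft_force: [-5.3, -1.2, 9.0]
grip_width: -0.001
grasp_force: 4.0
```

```bash
python3 - <<'E'
from h import *
o=get_obs();print(o['position'],o['ft_force'])
E
```

```text
[0.46551675 0.32852285 0.06563499] [-5.34524546 -1.19520925  8.99474024]
```

Request:
step_arm --commands '[0,0,0,-0.002,0,0,0,0,0,0,-0.004,0,0,0,0,0,0,-0.005,0,0,0,0,0,0,-0.006,0,0,0,0,0,0,-0.007,0,0,0,0,0,0,-0.007,0,0,0,0,0,0,-0.007,0,0,0,0,0,0,-0.007,0,0,0,0,0,0,-0.007,0,0,0,0,0,0,-0.007,0,0,0]'

```text
clock: 3.85
position: [0.4658, 0.3287, 0.0639]
ee_rot: [0.131, 0.991, 0.001, -0.0]
ft_force: [-13.9, -8.4, 33.0]
grip_width: -0.001
grasp_force: 16.4
```

The plunger bottomed at 33 N. Next I retreat straight up and head for the module.

Request:
step_arm --commands '[0,0,0,0.02,0,0,0,0,0,0,0.1,0,0,0,60,0,0,0.2,0,0,0,60,0,-0.1,0.23,0,0,0,60,0,-0.2,0.23,0,0,0,60,-0.01,-0.3,0.23,0,0,0,60,-0.02,-0.4,0.23,0,0,0,60,-0.03,-0.5,0.23,0,0,0,60,-0.04,-0.6,0.23,0,0,-0.015,60,-0.05,-0.7,0.23,0,0,-0.033]'

```text
clock: 5.1
position: [0.4356, -0.0937, 0.1992]
ee_rot: [0.183, 0.983, 0.0, 0.001]
ft_force: [1.2, 0.5, 0.3]
grip_width: 0.701
grasp_force: 0.0
```

Request:
step_arm --commands '[60,0,-0.1,0,0,0,0,60,-0.006,-0.2,0,0,0,0,60,-0.006,-0.3,0,0,0,0,60,-0.006,-0.32,-0.02,0,0,0,60,-0.006,-0.32,-0.04,0,0,0,60,-0.006,-0.32,-0.04,0,0,0,60,-0.006,-0.32,-0.04,0,0,0,60,-0.006,-0.32,-0.04,0,0,0,60,-0.006,-0.32,-0.04,0,0,0,60,-0.006,-0.32,-0.04,0,0,0]'

```text
clock: 6.35
position: [0.4325, -0.2836, 0.1751]
ee_rot: [0.182, 0.983, 0.0, 0.0]
ft_force: [0.1, -0.2, 0.2]
grip_width: 0.699
grasp_force: 0.0
```

```bash
python3 - <<'E'
from h import *
o=get_obs();print(o['clock'],o['position'],o['ee_rot'],o['ft_force'])
w=camera('wrist');t=camera('top');cv2.imwrite('pics/w1.png',w[:,:,::-1]);cv2.imwrite('pics/t2.png',t[:,:,::-1])
import pickle;pickle.dump(o,open('w1.pkl','wb'))
a=t[:,:,::-1];g=a.max(2)
m=np.zeros(g.shape,bool);m[240:285,95:145]=g[240:285,95:145]<60
print([b[1] for b in blobs(m)],'(cap centroid, was 110.8 258.5)')
E
```

```text
6.35 [ 0.43245597 -0.28360005  0.17510811] [1.81609243e-01 9.83370760e-01 6.54517231e-05 1.64788720e-04] [ 0.1481195  -0.23538781  0.17366513]
[array([110.80904523, 258.60301508])] (cap centroid, was 110.8 258.5)
```

View pics/w1.png

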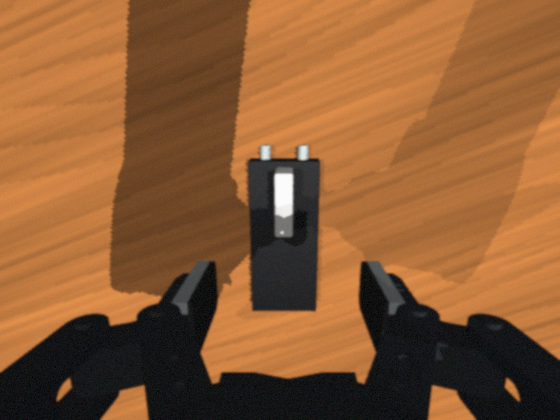

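The cap is back up. The wrist view shows the module nearly upright in the picture, with the fin at about (284,202), the blunt end at the bottom edge (284,310) and the nozzles at (266,152) and (303,152).

```bash
python3 - <<'E'
from h import *
import pickle;o=pickle.load(open('w1.pkl','rb'));c=cam('wrist',o)
a=cv2.imread('pics/w1.png');g=a.max(2).astype(int)
t=R.from_quat(o['ee_rot']).as_matrix();print('tool y yaw',np.degrees(np.arctan2(t[1,1],t[0,1])))
# fin top: bright
s=g-a.min(2)
m=np.zeros(g.shape,bool);m[160:245,262:305]=((g>150)&(s<50))[160:245,262:305]
for st,ce,l in blobs(m,50):
    r=cv2.minAreaRect(np.argwhere(l)[:,::-1].astype(np.float32));P=[ray(c,q,.057)[:2] for q in cv2.boxPoints(r)]
    print('fin',st[:4],r, ray(c,r[0],.057)[:2].round(4),np.round(P,4).tolist())
# side edges of housing rows 245..300 (top edges z=.021), sat mask of wood
L=[];Rr=[]
for y in range(250,300,4):
    row=np.where(g[y,230:340]<75)[0]+230
    L.append(ray(c,(row[0]-.5,y),.021)[:2]);Rr.append(ray(c,(row[-1]+.5,y),.021)[:2])
for n,E in(('L',L),('R',Rr)):
    E=np.array(E);f=np.polyfit(E[:,0],E[:,1],1);print(n,'yaw',np.degrees(np.arctan(f[0])),'y at x=.4327',np.polyval(f,.4327),'end',E[-1])
col=[ (u,np.where(g[270:330,u]<75)[0].max()+270.5) for u in range(262,310,8)]
E=np.array([ray(c,q,.021)[:2] for q in col]);f=np.polyfit(E[:,1],E[:,0],1);print('blunt edge yaw',-np.degrees(np.arctan(f[0])),E.mean(0).round(4))
E
```

```text
tool y yaw 69.07298588141377
fin [274 173  19  45] ((283.0, 195.0), (44.0, 18.0), 90.0) [ 0.4213 -0.2838] [[0.4035, -0.284], [0.4082, -0.2717], [0.4396, -0.2835], [0.4347, -0.2963]]
L yaw -21.289058457175617 y at x=.4327 -0.31925970573167145 end [ 0.50839937 -0.34897345]
R yaw -21.134473043982418 y at x=.4327 -0.2567929995016983 end [ 0.52941544 -0.29391477]
blunt edge yaw -20.89191892625538 [ 0.5295 -0.327 ]
```

Request:
step_arm --commands '[60,-0.004,-0.004,-0.08,0,0,0,60,-0.004,-0.004,-0.16,0,0,0,60,-0.004,-0.004,-0.21,0,0,0,60,-0.004,-0.004,-0.235,0,0,0,60,-0.004,-0.004,-0.247,0,0,0,60,-0.004,-0.004,-0.247,0,0,0,30,-0.004,-0.004,-0.247,0,0,0,0,-0.004,-0.004,-0.247,0,0,0,0,-0.004,-0.004,-0.247,0,0,0,0,-0.004,-0.004,-0.247,0,0,0]' --squeeze 80

```text
clock: 7.7
position: [0.4304, -0.2863, 0.0274]
ee_rot: [0.182, 0.983, 0.0, 0.001]
ft_force: [-1.8, 0.1, 6.7]
grip_width: 0.155
grasp_force: 78.6
```

Request:
step_arm --commands '[0,0,0,0.04,0,0,0,0,0,0,0.1,0,0,0,0,0.02,0.08,0.15,0,0,0,0,0.05,0.17,0.16,0,0,0.01,0,0.08,0.26,0.16,0,0,0.025,0,0.11,0.35,0.15,0,0,0.04,0,0.13,0.44,0.14,0,0,0.055,0,0.141,0.53,0.12,0,0,0.07,0,0.141,0.58,0.1,0,0,0.0744,0,0.141,0.599,0.09,0,0,0.0744]'

```text
clock: 8.95
position: [0.5134, 0.0752, 0.0795]
ee_rot: [0.064, 0.998, -0.0, -0.001]
ft_force: [1.7, -1.2, -4.3]
grip_width: 0.149
grasp_force: 79.2
```

```bash
python3 - <<'E'
from h import *
import pickle
o=get_obs();print(o['clock'],o['position'],o['ee_rot'],o['ft_force'],o['grasp_force'])
w=camera('wrist');t=camera('top');s=camera('scene')
for n,i in(('w2',w),('t3',t),('s3',s)):cv2.imwrite(f'pics/{n}.png',i[:,:,::-1])
pickle.dump(o,open('w2.pkl','wb'))
f=lambda i,x,y,w,h:cv2.resize(i[y:y+h,x:x+w,::-1],(400,300),interpolation=cv2.INTER_CUBIC)
cv2.imwrite('pics/c2.png',np.vstack([np.hstack([f(t,170,130,160,120),f(s,240,180,133,100)]),np.hstack([f(w,0,0,560,420),f(t,220,140,60,45)])]))
E
```

```text
8.95 [0.51338756 0.07517205 0.07952485] [ 6.43885185e-02  9.97924217e-01 -2.36413195e-04 -1.14845987e-03] [ 1.73765649 -1.19035313 -4.34833159] 79.1584038734436
```

View pics/c2.png

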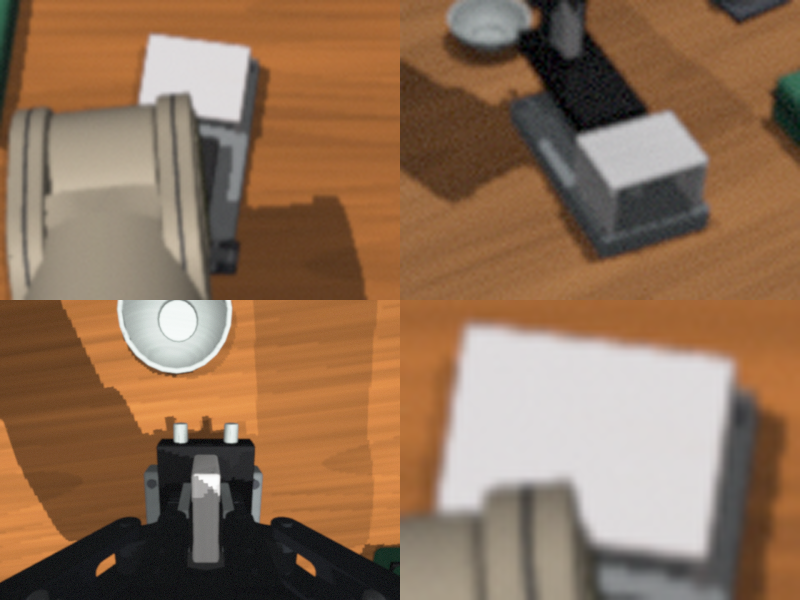

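The arm hides most of the top view. The wrist view does show the dock's front corners on both sides of the module's tail, at about (204,232) and (365,236) in full pixels, plus the nozzles at (252,187) and (323,187). I'll zoom in there.

```bash
python3 - <<'E'
from h import *
w=cv2.imread('pics/w2.png');c=w[170:320,190:390]
c=cv2.convertScaleAbs(cv2.resize(c,(800,600),interpolation=cv2.INTER_CUBIC),alpha=1.8,beta=20);cv2.imwrite('pics/c3.png',c)
E
```

```text
(no output)
```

View pics/c3.png

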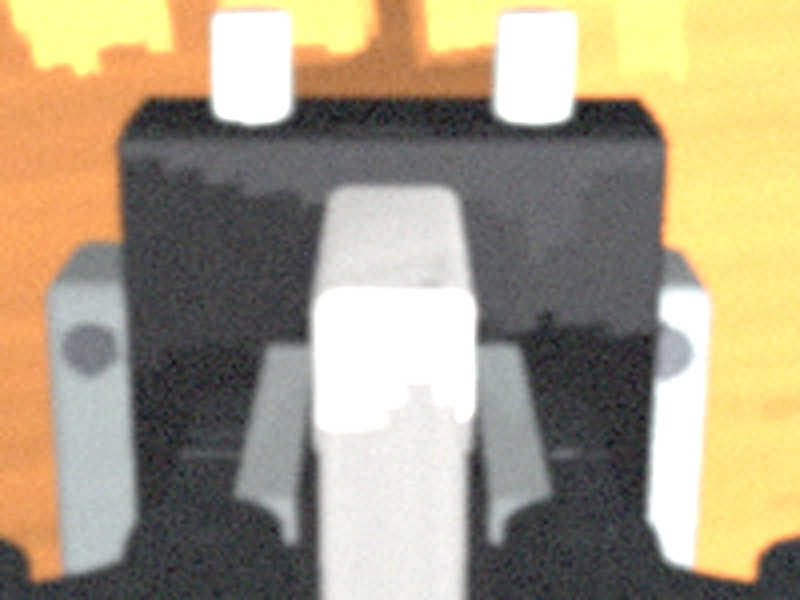

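In the zoom, the deck's front corners are at crop (49,290) and (709,292), and its sides run down to (64,560) and (693,565). The module's top rear corners are at (122,140) and (662,140), and the fin's top rear edge runs from (314,290) to (474,290).

```bash
python3 - <<'E'
from h import *
import pickle;o=pickle.load(open('w2.pkl','rb'));c=cam('wrist',o)
p=lambda x,y,z:ray(c,(190+x/4-.4,170+y/4-.4),z)
T=o['position'];Rm=R.from_quat(o['ee_rot']).as_matrix()
print('tool y yaw',np.degrees(np.arctan2(Rm[1,1],Rm[0,1])),'tool z',Rm[:,2])
yaw=lambda a,b:np.degrees(np.arctan2(*(b-a)[1::-1]))
L0,L1,R0,R1=p(49,290,.024),p(64,560,.024),p(709,292,.024),p(693,565,.024)
print('dock corners',L0,R0,'w',np.linalg.norm(L0-R0),'yaws',yaw(L0,L1),yaw(R0,R1),'front',yaw(L0,R0)-90, yaw(R0,L0)-90)
zt=.0795-.0274+.021
a,b=p(122,140,zt),p(662,140,zt);a1,b1=p(137,540,zt),p(648,500,zt)
print('mod tail',a,b,'w',np.linalg.norm(a-b),'yaw',yaw(b,a)-90,yaw(a,b)-90,yaw(a,a1),yaw(b,b1))
f0,f1=p(314,290,zt+.036),p(474,290,zt+.036);print('fin rear',f0,f1,np.linalg.norm(f0-f1))
d=Rm.T@((a+b)/2-T);print('tail mid in tool',d,'fin rear in tool',Rm.T@((f0+f1)/2-T))
E
```

```text
tool y yaw 82.61654650894036 tool z [-2.32259642e-03 -3.23949646e-04 -9.99997250e-01]
dock corners [0.51086933 0.02394817 0.024     ] [0.52355813 0.12005923 0.024     ] w 0.09694504556987492 yaws -7.954832016066066 -7.197600416571849 front -7.520823671497922 -187.52082367149794
mod tail [0.47937446 0.04965726 0.0731    ] [0.48677712 0.10711703 0.0731    ] w 0.05793465496645297 yaw -187.3411040757863 -7.341104075786276 -8.105954538261642 -6.686639356537713
fin rear [0.48642385 0.07141704 0.1091    ] [0.48813385 0.08469751 0.1091    ] 0.01339010855192211
tail mid in tool [ 0.03045899 -0.00070293  0.00649419] fin rear in tool [ 0.02632982 -0.00051224 -0.02951536]
```

Request:
step_arm --commands '[0,0,0,-0.008,0,0,-0.001,0,0,0,-0.0155,0,0,-0.001,0,0.015,-0.002,-0.0155,0,0,-0.001,0,0.035,-0.0045,-0.0155,0,0,-0.001,0,0.055,-0.007,-0.0155,0,0,-0.001,0,0.075,-0.0097,-0.0155,0,0,-0.001,0,0.095,-0.0123,-0.0155,0,0,-0.001,0,0.1055,-0.0137,-0.0155,0,0,-0.001,0,0.1055,-0.0137,-0.0155,0,0,-0.001,0,0.1055,-0.0137,-0.0155,0,0,-0.001]'

```text
clock: 10.35
position: [0.5775, 0.0652, 0.0713]
ee_rot: [0.067, 0.998, 0.0, -0.0]
ft_force: [0.8, -0.5, -5.4]
grip_width: 0.148
grasp_force: 79.2
```

```bash
python3 - <<'E'
from h import *
import pickle
o=get_obs();print(o['clock'],o['position'],o['ft_force'],o['torque'])
w=camera('wrist');s=camera('scene');pickle.dump(o,open('w3.pkl','wb'))
cv2.imwrite('pics/w3.png',w[:,:,::-1])
f=lambda i,x,y,w,h,W:cv2.convertScaleAbs(cv2.resize(i[y:y+h,x:x+w,::-1],(W,600),interpolation=cv2.INTER_CUBIC),alpha=1.7,beta=20)
cv2.imwrite('pics/c4.png',np.hstack([f(w,160,130,250,300,500),f(s,265,190,90,180,300)]))
E
```

```text
10.35 [0.57748161 0.06518006 0.07132302] [ 0.77926835 -0.46628097 -5.36285827] [ 0.03894415  0.17181223 -0.01555605]
```

View pics/c4.png

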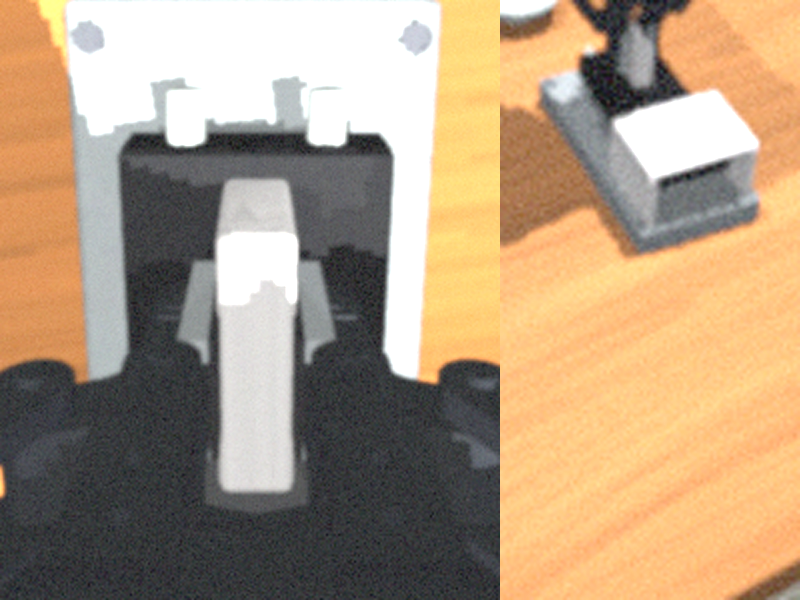

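The hood now covers the blunt end. In the wrist crop the deck's front edge is at row ~2, its sides run (68,5)→(92,370) and (440,5)→(415,370), and the module's top rear corners are at (120,153) and (392,153).

```bash
python3 - <<'E'
from h import *
import pickle;o=pickle.load(open('w3.pkl','rb'));c=cam('wrist',o)
a=cv2.imread('pics/w3.png').astype(int);s=a.max(2)-a.min(2)
for u in(215,250,290,330,365): print(u,[(int(a[v,u].max()),int(s[v,u])) for v in range(118,136)])
for v in(150,200,250,300):
  k=np.where(s[v,150:420]<35)[0]+150; b=np.where(a[v,200:380].max(1)<60)[0]+200
  print(v,'deck cols',k[0],k[-1],'mod',b[0] if len(b) else 0,b[-1] if len(b) else 0)
p=lambda x,y,z:ray(c,(160+x/2-.25,130+y/2-.25),z)
zt=o['position'][2]-.0274+.021
A,B=p(120,153,zt),p(392,153,zt);L,Rr=p(68,2,.024),p(440,2,.024)
u=np.array([np.cos(np.radians(-7.55)),np.sin(np.radians(-7.55))]);v=np.array([-u[1],u[0]])
d=((A+B)/2-(L+Rr)/2)[:2];print('tail from dock front: along',d@u,'(want .030) lateral',d@v,'widths',np.linalg.norm(A-B),np.linalg.norm(L-Rr))
L2,R2=p(92,370,.024),p(415,370,.024);print('dock axis',(L+Rr)/2,(L2+R2)/2)
yw=lambda a,b:np.degrees(np.arctan2(*(b-a)[1::-1]));print('dock yaw',yw((L+Rr)/2,(L2+R2)/2),'tail edge',yw(A,B)-90,'front',yw(L,Rr)-90)
E
```

```text
215 [(220, 145), (221, 149), (224, 145), (223, 148), (223, 151), (220, 147), (221, 147), (218, 147), (205, 130), (168, 97), (122, 35), (115, 3), (138, 7), (153, 7), (164, 10), (173, 9), (178, 12), (179, 10)]
250 [(221, 147), (216, 145), (218, 140), (219, 144), (218, 142), (218, 142), (218, 145), (218, 142), (202, 129), (165, 93), (119, 37), (112, 3), (141, 7), (158, 7), (170, 10), (172, 8), (182, 10), (186, 9)]
290 [(217, 145), (218, 143), (217, 143), (219, 140), (217, 142), (217, 144), (220, 144), (217, 144), (205, 132), (170, 96), (123, 35), (113, 3), (143, 6), (157, 8), (168, 7), (176, 10), (185, 9), (187, 11)]
330 [(219, 143), (221, 146), (218, 147), (219, 144), (221, 146), (220, 144), (218, 141), (218, 145), (201, 130), (165, 97), (117, 38), (107, 2), (140, 7), (160, 10), (171, 10), (179, 9), (185, 8), (190, 11)]
365 [(221, 147), (220, 144), (219, 144), (219, 143), (218, 143), (217, 140), (215, 143), (218, 143), (200, 131), (170, 96), (123, 36), (112, 3), (142, 9), (158, 9), (169, 9), (179, 11), (186, 10), (192, 10)]
150 deck cols 194 379 mod 0 0
200 deck cols 197 375 mod 222 353
250 deck cols 200 372 mod 222 353
300 deck cols 203 369 mod 224 350
tail from dock front: along 0.030121339506991626 (want .030) lateral 0.00044429775260126936 widths 0.058406388362247666 0.09634355182829807
dock axis [0.51799665 0.0720673  0.024     ] [0.62401339 0.05751904 0.024     ]
dock yaw -7.81367577241736 tail edge -7.690905200779113 front -7.690002948605368
```

Alignment is within 0.5 mm. I'll start lowering onto the pin and watch the force.

Request:
step_arm --commands '[0,0,0,-0.003,0,0,0,0,0,0,-0.006,0,0,0,0,0,0,-0.009,0,0,0,0,0,0,-0.011,0,0,0,0,0,0,-0.013,0,0,0,0,0,0,-0.015,0,0,0,0,0,0,-0.016,0,0,0,0,0,0,-0.016,0,0,0,0,0,0,-0.016,0,0,0,0,0,0,-0.016,0,0,0]'

```text
clock: 11.7
position: [0.5779, 0.0651, 0.0619]
ee_rot: [0.067, 0.998, 0.0, 0.0]
ft_force: [1.1, -0.0, -4.5]
grip_width: 0.149
grasp_force: 79.2
```

The force still shows the module's full weight, with its underside already below the pin top, so the pin is in the socket. I keep going down onto the seal.

Request:
step_arm --commands '[0,0,0,-0.003,0,0,0,0,0,0,-0.006,0,0,0,0,0,0,-0.008,0,0,0,0,0,0,-0.01,0,0,0,0,0,0,-0.012,0,0,0,0,0,0,-0.014,0,0,0,0,0,0,-0.016,0,0,0,0,0,0,-0.016,0,0,0,0,0,0,-0.016,0,0,0,0,0,0,-0.016,0,0,0]'

```text
clock: 12.95
position: [0.5779, 0.0651, 0.0523]
ee_rot: [0.067, 0.998, 0.0, 0.0]
ft_force: [-3.9, -1.5, 4.5]
grip_width: 0.149
grasp_force: 80.5
```

Request:
step_arm --commands '[0,0,0,-0.001,0,0,0,0,0,0,-0.002,0,0,0,0,0,0,-0.003,0,0,0,0,0,0,-0.004,0,0,0,0,0,0,-0.005,0,0,0,0,0,0,-0.006,0,0,0,0,0,0,-0.006,0,0,0,0,0,0,-0.006,0,0,0,0,0,0,-0.006,0,0,0,0,0,0,-0.006,0,0,0]' --squeeze 110

```text
clock: 14.2
position: [0.5777, 0.0651, 0.0514]
ee_rot: [0.068, 0.998, 0.001, -0.0]
ft_force: [-21.5, -1.8, 38.5]
grip_width: 0.145
grasp_force: 114.9
```

```bash
python3 - <<'E'
from h import *
o=get_obs();print(o['clock'],o['position'],o['ft_force'],o['torque'],R.from_quat(o['ee_rot']).as_matrix()[:,2])
w=camera('wrist');s=camera('scene')
cv2.imwrite('pics/w4.png',w[:,:,::-1])
f=lambda i,x,y,w,h,W:cv2.convertScaleAbs(cv2.resize(i[y:y+h,x:x+w,::-1],(W,600),interpolation=cv2.INTER_CUBIC),alpha=1.7,beta=20)
cv2.imwrite('pics/c5.png',np.hstack([f(w,180,110,200,240,500),f(s,280,200,60,120,300)]))
E
```

```text
14.2 [0.57769194 0.06514813 0.05141987] [-21.45407823  -1.80910046  38.51649958] [-0.40791066  4.42473341  0.02645317] [-5.72262483e-04  1.73415722e-03 -9.99998333e-01]
```

View pics/c5.png

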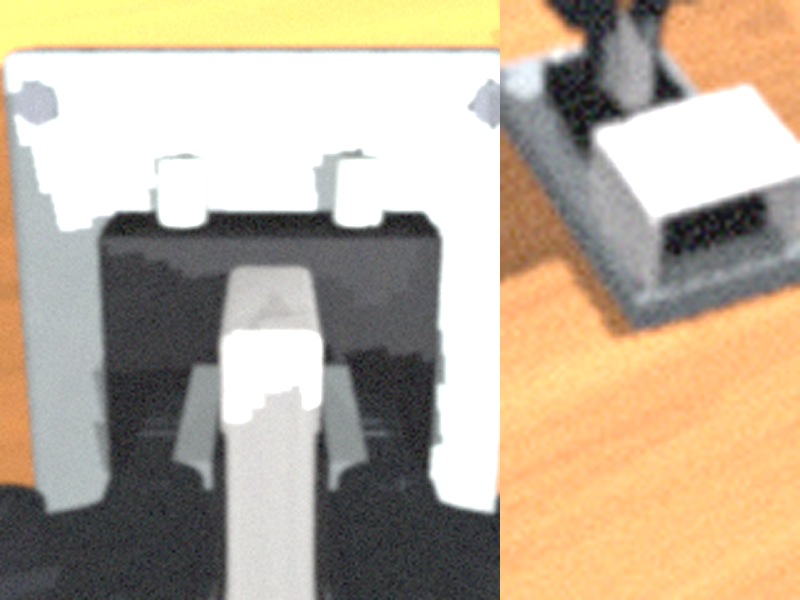

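The module is home: z stopped at 0.0514 m, the predicted seat, with a hard rise in force. The wrist view shows the tail square and flat on the deck, with its rear edge from crop (102,238) to (440,238), parallel to the deck's front edge at row ~50. I'll ease the push slightly and hold.

Request:
step_arm --commands '[0,0,0,0.001,0,0,0,0,0,0,0.0015,0,0,0,0,0,0,0.0015,0,0,0,0,0,0,0.0015,0,0,0,0,0,0,0.0015,0,0,0,0,0,0,0.0015,0,0,0,0,0,0,0.0015,0,0,0,0,0,0,0.0015,0,0,0,0,0,0,0.0015,0,0,0,0,0,0,0.0015,0,0,0]'

```text
clock: 15.55
position: [0.5777, 0.0651, 0.0515]
ee_rot: [0.068, 0.998, 0.001, -0.0]
ft_force: [-17.3, -1.1, 28.7]
grip_width: 0.147
grasp_force: 113.3
```

```bash
python3 -c "
from workcell import *
print(hand_in())"
```

```text
the job is handed in; nothing more can be done
None
```

The job is handed in at about 15.6 s of the 54 s: I pushed the vent plunger fully down and it sprang back, and the module is on the pin, pressed home against the seal and still gripped (about 29 N at the wrist), with no contact with the case, bottle or dish that I saw.

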